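Overhang a gearbox cover plate

ROBOT

A 6-joint arm with a two-finger parallel gripper is mounted at the origin on the work surface. World frame = base frame: x ahead of the robot, y to its left, z up, the work surface at z = 0. Lengths are in m, angles in rad, forces in N, time in s.
With the tool pointing down it reaches from about 0.25 to 0.775 m from the base axis. Payload 4 kg.
Tool frame: the origin (TCP) lies midway between the tips of the shut fingers; the grasp point (between the pads) lies 19 mm behind it (robot.grasp_offset is the distance from the TCP to the grasp point, in m); z points along the fingers, y is the direction in which the jaws open and shut (so a half turn about z gives the same grasp; the last joint's range is limited). The gripper opens to 94 mm and grips with 3 to 60 N. Pads are 16 mm wide; open, the fingers measure 119 mm over their backs; the gripper's body (75 mm by 177 mm) begins 78 mm behind the grasp point.
Start: joints at [1.02, 0.087, 1.371, -0, 1.684, -0.103], TCP at [0.238, 0.496, 0.206] pointing down, gripper open.
Joint ranges: [-3.1, 3.1], [-0.76, 2.03], [0.27, 2.55], [-1.08, 4.22], [0.17, 2.65], [-2.57, 2.57]. Speed limits (rad/s): [2.79, 2.79, 3.14, 3.14, 3.14, 3.14].

INTERFACE

Orientations are given as [roll, pitch, yaw] about the fixed x, y, z axes, in that order (R = Rz(yaw) Ry(pitch) Rx(roll)).
In Python, from bench import status, viewer, order, robot gives the robot as it stands. The module is installed in compiled form; this text tells all that it offers.
- The arm moves only by the tool move_arm, never from a script. Its argument "targets" is a list of rows, each a list of 3 entries, a list of its own where there are three numbers: the shift along the tool's x, y, z in mm, then the turn, a rotation vector about the tool's x, y, z in degrees, then the opening, from -1 (shut) to 1 (fully open). A call has 1 to 20 rows; each row is the pose to reach, as a shift and turn from the pose commanded when the call began, along the tool's axes at that moment; what a row does not reach only later rows make up. A row lasts 1/8 s, in which the tool goes at most 62.5 mm and 10.7 degrees, less where a joint would pass 70% of its speed; a pose out of reach is approached as far as the arm can. A call with a gripper value outside its range is refused whole. The fingers move at their own pace and stop on an object; the grip force is fixed at half the most. Time passes only in rows, so rows that repeat a pose let the fingers close. It gives the time, the measured TCP pose, the force and the opening at its end, in the units of the state.
- status.get_obs(): the state, without advancing time (a new reading comes with each control period).
- viewer.snapshot(name): name is "scene" or "top" or "wrist"; returns the picture (384x512x3 uint8, red, green, blue); there is no depth.
- viewer.camera_model(name): a dict with "K" (3x3 intrinsics, pixels), "xyz" and "attitude" of the camera in the world; the wrist camera has in their place "T_tool_cam" (4x4, takes a point from camera to tool coordinates, whose origin is the TCP and whose axes are the flange's). Camera axes: x right, y up, looking along -z (the intrinsics and any distortion apply to the point x, -y, -z); pixel columns grow to the right and rows downward; lengths in m; the calibration is good to about 2 mm. A picture is of the moment at which its call begins: read the wrist's pose just before it. camera_model takes no time and is no camera call.
- order.close_job(): hands the job in, once; it reports no verdict.
The state is a dict: "time": time; "joint_positions": joint angles; "qvel": joint speeds; "joint_torque": joint torques, N m; "tool_pos": TCP position; "ee_rot": TCP orientation; "wrist_force": force on the tool from outside, world axes, zero at the start; "wrist_torque": the same for the moment, N m; "width": finger opening in m.
Only numpy, scipy, OpenCV 4.12 (cv2) and the standard library are available. Lean on these libraries where they do the work, as an engineer would, in place of code of your own. Each camera call takes 0.05 s, during which the arm holds its last target. There are 200 camera calls.

TASK

Push the aluminium cover plate across the steel stand, away from the robot, until its front end hangs out over the stand's red edge and the edge runs right underneath the yellow tape over the plate's whole width, so that the front bolt holes can be reached from below. Only push it: do not lift it off the stand or let it tip or fall, leave the other parts where they stand, and leave the plate lying flat.

Things in the scene. Friction and masses are not known exactly. Their poses are not given: they have to be found in the camera images.
- stand: Fixed low stand of dark steel, top 240 x 380 mm (its x, y), top face flat and level 60 mm above the table. Origin: centre of its underside, at table height. Its +x axis points away from the robot (within 0.4 rad), towards its straight red edge at its x = +120 mm.
- stand_edge (a point): Middle of the stand's red top edge, 60 mm above the table; same axes as the stand.
- plate: Loose aluminium cover plate lying flat on the stand, 150 x 110 x 6 mm (its x, y, z), 0.2 to 0.35 kg. Origin: centre of its underside. Its +x end is the front, towards the red edge; it starts wholly on the stand, turned up to 0.3 rad against it. A 14 mm wide band of yellow tape runs across its top along y, its middle line 30 mm in front of the plate's centre (45 mm behind the front end). It slides with friction.
- tape_left (a point): Left (+y) end of the tape's middle line, on the plate's top face and side edge, 55 mm from the plate's middle.
- tape_right (a point): Right (-y) end of the tape's middle line, on the plate's top face and side edge, 55 mm from the plate's middle.
- bearing: Loose steel bearing ring, 52 mm across, 16 mm high, lying on the stand beside the plate. Origin: centre of its underside. Leave it alone.
- pinion: Loose brass pinion with a steel stub shaft, 46 mm across, 50 mm high, standing on the stand on the other side of the plate. Origin: centre of its underside. Leave it alone.
- additive: Loose black bottle with yellow label and red cap, 56 mm across, 120 mm high, standing on the table at one side of the stand. Origin: centre of its underside. Leave it alone.
- can: Loose blue-labelled can, 66 mm across, 75 mm high, standing on the table at the other side of the stand. Origin: centre of its underside. Leave it alone.
Mind the look-alikes: they are no part of the job. Of the things that look like the plate, the middle-sized one is meant.

How it is judged:
At the end, for the whole second after the job is handed in: Both ends of the tape's middle line lie within 7 mm of the stand's red edge (the edge is under the 14 mm tape over the whole width), the plate lies flat on the stand (within 3 mm and 0.04 rad) at rest, and the bearing, pinion, bottle and can are within 15 mm of where they started (x of tape_left in the frame of stand between 0.113 and 0.127 m and x of tape_right in the frame of stand between 0.113 and 0.127 m and z of plate in the frame of stand between 0.057 and 0.063 m and angle between plate's own z axis and vertical below 0.04 rad and linear speed of plate below 0.01 m/s and distance of each of bearing, pinion, additive, can from where it was at the start of the episode below 0.015 m); the robot touches nothing.
It fails at once if the plate is lifted off the stand (more than 8 mm) or carried (height (world z) of plate above 0.068 m).
It fails at once if the plate tips (more than 0.15 rad) (angle between plate's own z axis and vertical above 0.15 rad).
It fails at once if the plate falls off the stand (height (world z) of plate below 0.045 m).
It fails at once if another part is knocked away (more than 15 mm) (distance of any of bearing, pinion, additive, can from where it was at the start of the episode above 0.015 m).
It also fails if it takes over 42 s, if anything falls off the work surface, if the arm or the gripper's body presses on something with over 40 N, if the wrist force passes 120 N, or if a joint passes its speed limit or range.

## Working session

There is one attempt and no reset: what is moved stays moved. The work goes in short steps, Python scripts to look and compute and a tool call to move; the robot and the scene stay as the last step left them, time stands still between calls to the robot, and variables do not carry over. Pictures are saved under pics/ and viewed, about 8 in all and at most 12, crops included, and the job is handed in when it is done.

Besides the shell and the picture viewer there is one more tool, called as a command line: name --argument value ..., lists and objects as JSON in quotes. move_arm: Moves the arm, as the interface text tells. Its arguments: {"type":"object","properties":{"targets":{"type":"array"}},"required":["targets"]}

```bash
mkdir -p pics
cat > h.py <<'E'
from bench import status, viewer, order, robot
import numpy as np, cv2
from scipy.spatial.transform import Rotation as R
def snap(n,f):
    s=status.get_obs(); im=viewer.snapshot(n); cv2.imwrite('pics/'+f,cv2.cvtColor(im,cv2.COLOR_RGB2BGR)); return s,im
E
python3 - <<'E'
from h import *
s,a=snap('top','top0.png'); _,b=snap('scene','scene0.png')
print(s); 
for n in ('top','scene','wrist'): print(n,viewer.camera_model(n))
print(robot, getattr(robot,'grasp_offset',None))
E
```

```text
{'time': 0.0, 'joint_positions': array([ 1.01989423e+00,  8.79524164e-02,  1.37224909e+00,  1.68522503e-05,
        1.68359813e+00, -1.03125451e-01]), 'qvel': array([ 0.00123417,  0.00050684, -0.00111567, -0.00032417,  0.00020996,
       -0.00123732]), 'joint_torque': array([-1.18034877e-03, -3.40194798e+01, -3.02421641e+01,  7.18046352e-02,
        3.30724823e-02, -1.85340932e-04]), 'tool_pos': array([0.23785151, 0.49530016, 0.20430822]), 'ee_rot': array([-3.13939912e+00, -2.43852923e-04,  2.69381762e+00]), 'wrist_force': array([-0.16481793, -0.20056189,  0.28672321]), 'wrist_torque': array([ 0.00816203, -0.01493848, -0.04764205]), 'width': 0.0942431041057745}
top {'K': array([[419.17800677,   0.        , 257.12765005],
       [  0.        , 419.17800677, 190.73897738],
       [  0.        ,   0.        ,   1.        ]]), 'xyz': array([0.41287881, 0.02005839, 1.10110486]), 'attitude': array([ 0.1351738 ,  0.0124287 , -1.55035292])}
scene {'K': array([[487.59293181,   0.        , 260.5381532 ],
       [  0.        , 487.59293181, 188.12923474],
       [  0.        ,   0.        ,   1.        ]]), 'xyz': array([1.28171722, 0.330419  , 0.77281799]), 'attitude': array([ 0.85464369, -0.0043251 ,  1.95625355])}
wrist {'K': array([[285.09508675,   0.        , 254.09033819],
       [  0.        , 285.09508675, 189.3147985 ],
       [  0.        ,   0.        ,   1.        ]]), 'T_tool_cam': array([[-8.70919415e-04,  9.71446552e-01,  2.37256905e-01,
         6.71575704e-02],
       [ 9.99999212e-01,  1.06059957e-03, -6.71833188e-04,
        -4.35320950e-04],
       [-9.04284604e-04,  2.37256133e-01, -9.71446710e-01,
        -1.79801576e-01],
       [ 0.00000000e+00,  0.00000000e+00,  0.00000000e+00,
         1.00000000e+00]])}
<Robot object at 0x7fde9abc3a10> 0.0188
```

View pics/top0.png

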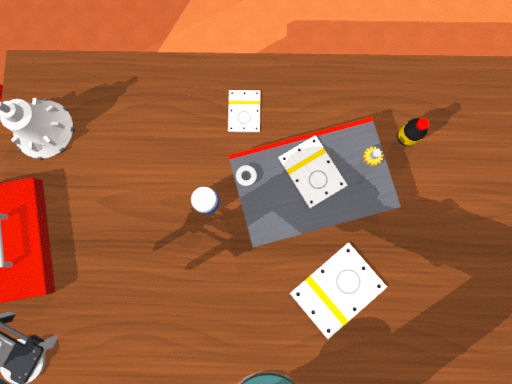

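View pics/scene0.png

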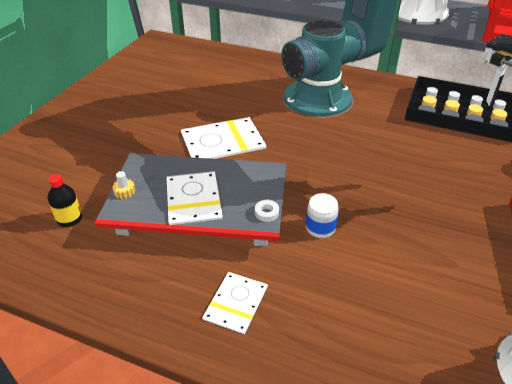

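The top view has the stand's red edge running from (231,157) to (373,121). The middle-sized plate lies on it at about (313,171), with its tape at (307,160). The bearing is at (246,176), the pinion at (373,156), the can at (205,200) and the bottle at (412,130). The small plate at (244,110) and the large one at (338,290) are the look-alikes.

```bash
cat >> h.py <<'E'
def cam(n,s=None):
    c=viewer.camera_model(n)
    if n!='wrist': return c['K'],R.from_euler('xyz',c['attitude']).as_matrix(),c['xyz']
    T=c['T_tool_cam']; Rt=R.from_euler('xyz',s['ee_rot']).as_matrix()
    return c['K'],Rt@T[:3,:3],Rt@T[:3,3]+s['tool_pos']
def ray(c,px,z):
    K,Rm,p=c; px=np.atleast_2d(px).astype(float)
    d=np.c_[(px[:,0]-K[0,2])/K[0,0],-(px[:,1]-K[1,2])/K[1,1],-np.ones(len(px))]@Rm.T
    return p+d*((z-p[2])/d[:,2])[:,None]
def masks(im):
    h=cv2.cvtColor(im,cv2.COLOR_RGB2HSV).astype(int); H,S,V=h[...,0],h[...,1],h[...,2]
    return dict(red=((H<6)|(H>174))&(S>180)&(V>120), yel=(abs(H-30)<5)&(S>150)&(V>120), wht=(S<50)&(V>170))
def comp(m,near):
    n,l,st,c=cv2.connectedComponentsWithStats(m.astype(np.uint8))
    k=1+np.argmin(np.where(st[1:,4]>8,np.hypot(*(c[1:]-near).T),1e9)); ys,xs=np.where(l==k); return np.c_[xs,ys]
def line(pts):
    vx,vy,x,y=cv2.fitLine(pts[:,:2].astype(np.float32),cv2.DIST_L2,0,.01,.01).ravel(); return np.array([x,y]),np.array([vx,vy])
def ends(pts):
    c,d=line(pts); t=(pts[:,:2]-c)@d; return c+d*t.min(),c+d*t.max()
E
python3 - <<'E'
from h import *
im=cv2.cvtColor(cv2.imread('pics/top0.png'),cv2.COLOR_BGR2RGB); c=cam('top'); m=masks(im)
r=ray(c,comp(m['red'],(302,139)),.06); e=ends(r); print('red',e,np.linalg.norm(e[0]-e[1]))
y=ray(c,comp(m['yel'],(307,160)),.066); e=ends(y); print('tape',e,np.linalg.norm(e[0]-e[1]))
pl=((m['wht']|m['yel'])).astype(np.uint8); pl=cv2.morphologyEx(pl,cv2.MORPH_CLOSE,np.ones((5,5)))
p=ray(c,comp(pl,(313,171)),.066); print('plate',cv2.minAreaRect(p[:,:2].astype(np.float32)), len(p))
print(cv2.boxPoints(cv2.minAreaRect(p[:,:2].astype(np.float32))))
for n,px,z in (('bearing',(246,176),.076),('pinion',(372,156),.09),('can',(205,200),.075),('bottle',(422,124),.12)): print(n,ray(c,px,z))
E
```

```text
red (array([0.64015319, 0.10996112]), array([ 0.74712497, -0.25422203])) 0.37956861071172865
tape (array([ 0.60330194, -0.04047642]), array([ 0.65960428, -0.1302657 ])) 0.10598144952145098
plate ((0.6062908172607422, -0.10084080696105957), (0.15177509188652039, 0.11189562827348709), 32.44746780395508) 2636
[[ 0.51223314 -0.09434301]
 [ 0.572268   -0.1887699 ]
 [ 0.7003485  -0.10733861]
 [ 0.6403136  -0.01291171]]
bearing [[0.5883947  0.06400563 0.076     ]]
pinion [[ 0.64141    -0.24464531  0.09      ]]
can [[0.52668847 0.16378067 0.075     ]]
bottle [[ 0.71525233 -0.35777194  0.12      ]]
```

```bash
cat >> h.py <<'E'
EM=np.array([.6936,-.0721,.06]); SY=np.arctan2(.107,.3642)
RS=R.from_euler('z',SY).as_matrix()
def tostand(p): return (np.atleast_2d(p)-EM)@RS   # x relative to red edge
def shift(target,yaw):
    s=status.get_obs(); Rt=R.from_euler('xyz',s['ee_rot'])
    dr=(Rt.inv()*R.from_euler('xyz',[np.pi,0,yaw])).as_rotvec(degrees=True)
    return Rt.inv().apply(np.array(target)-s['tool_pos'])*1e3, dr
E
python3 - <<'E'
from h import *
t=EM+RS@np.array([-.213,-.018,.09]); print(t,SY,np.round(shift(t,SY),1))
E
```

```text
[ 0.49431115 -0.14941075  0.15      ] 0.2857541058554811 [[-5.103e+02 -4.701e+02  5.530e+01]
 [-1.000e-01  1.000e-01  1.380e+02]]
```

move_arm --targets '[[[-32,-29,0],[0,0,9],0.1],[[-64,-59,0],[0,0,17],0.1],[[-96,-88,0],[0,0,26],0.1],[[-128,-118,0],[0,0,35],0.1],[[-159,-147,0],[0,0,43],0.1],[[-191,-176,0],[0,0,52],0.1],[[-223,-206,0],[0,0,60],0.1],[[-255,-235,0],[0,0,69],0.1],[[-287,-264,0],[0,0,78],0.1],[[-319,-294,5],[0,0,86],0.1],[[-351,-323,12],[0,0,95],0.1],[[-383,-353,20],[0,0,104],0.1],[[-415,-382,28],[0,0,112],0.1],[[-446,-411,36],[0,0,121],0.1],[[-478,-441,46],[0,0,130],0.1],[[-510,-470,55],[0,0,138],0.1],[[-510,-470,55],[0,0,138],0.1],[[-510,-470,55],[0,0,138],0.1],[[-510,-470,55],[0,0,138],0.1]]'

```text
time: 2.48
tool_pos: [0.4943, -0.1477, 0.1509]
ee_rot: [3.142, -0.001, 0.287]
wrist_force: [0.0, 0.4, 0.6]
width: 0.0517
```

Run:
```python
from h import *
s,im=snap('wrist','w1.png'); print(s['time'],s['tool_pos'],s['ee_rot'],s['width'],s['wrist_force'])
```

```text
2.475 [ 0.49426603 -0.14766545  0.1508805 ] [ 3.14158110e+00 -6.26648470e-04  2.87136658e-01] 0.051743138915443285 [0.03301285 0.39518011 0.59846568]
```

View pics/w1.png

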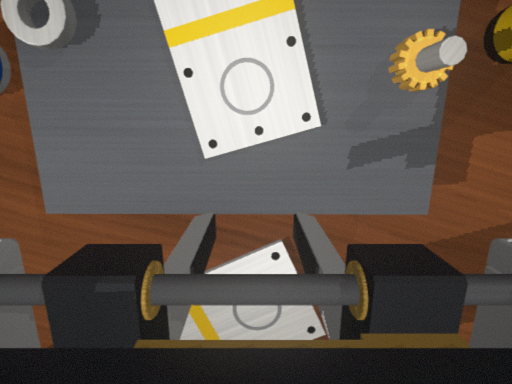

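The wrist view shows the plate's rear corners at (206,158) and (321,126). The stand's rear edge is level at row 213, so the tool is square to the stand.

Run:
```python
from h import *
s=status.get_obs(); c=cam('wrist',s)
print(tostand(ray(c,[(206,158),(321,126)],.066)),tostand(ray(c,[(46,213),(428,213)],.06)), tostand(s['tool_pos']))
```

```text
[[-0.17779552  0.02746927  0.006     ]
 [-0.14865582 -0.07797566  0.006     ]] [[-0.23361031  0.19018531  0.        ]
 [-0.23342942 -0.19077849  0.        ]] [[-0.21249993 -0.01633243  0.09098753]]
```

move_arm --targets '[[[0,0,30],[0,0,0],0.1],[[0,0,60],[0,0,0],0.1],[[0,0,78],[0,0,0],0.1],[[0,0,84],[0,0,0],0.1],[[0,0,86],[0,0,0],0.1],[[0,0,86],[0,0,0],0.1],[[0,0,86],[0,0,0],0.1]]'

```text
time: 3.4
tool_pos: [0.495, -0.149, 0.0655]
ee_rot: [3.14, -0.002, 0.285]
wrist_force: [0.7, 0.0, -0.6]
width: 0.0519
```

move_arm --targets '[[[0,0,1],[0,0,0],0.1],[[0,0,2],[0,0,0],0.1],[[0,0,2.5],[0,0,0],0.1],[[0,0,2.5],[0,0,0],0.1]]'

```text
time: 3.9
tool_pos: [0.4943, -0.1487, 0.0618]
ee_rot: [-3.141, 0.0, 0.285]
wrist_force: [0.6, -0.6, -0.1]
width: 0.0514
```

move_arm --targets '[[[6,0,0],[0,0,0],0.1],[[12,0,0],[0,0,0],0.1],[[18,0,0],[0,0,0],0.1],[[22,0,0],[0,0,0],0.1],[[25,0,0],[0,0,0],0.1],[[28,0,0],[0,0,0],0.1],[[31,0,0],[0,0,0],0.1],[[34,0,0],[0,0,0],0.1],[[37,0,0],[0,0,0],0.1],[[40,0,0],[0,0,0],0.1],[[43,0,0],[0,0,0],0.1],[[46,0,0],[0,0,0],0.1],[[49,0,0],[0,0,0],0.1],[[52,0,0],[0,0,0],0.1],[[55,0,0],[0,0,0],0.1],[[58,0,0],[0,0,0],0.1],[[61,0,0],[0,0,0],0.1],[[64,0,0],[0,0,0],0.1],[[64,0,0],[0,0,0],0.1]]'

```text
time: 6.28
tool_pos: [0.5563, -0.1306, 0.0621]
ee_rot: [3.141, -0.001, 0.285]
wrist_force: [-0.4, -0.6, -0.9]
width: 0.0517
```

Run:
```python
from h import *
s,im=snap('wrist','w2.png'); print(s['time'],tostand(s['tool_pos']),s['ee_rot'],s['wrist_force'])
```

```text
6.275 [[-0.14822297 -0.01742792  0.00208278]] [ 3.14141311e+00 -8.71664197e-04  2.85372752e-01] [-0.43714667 -0.63136885 -0.91235712]
```

View pics/w2.png

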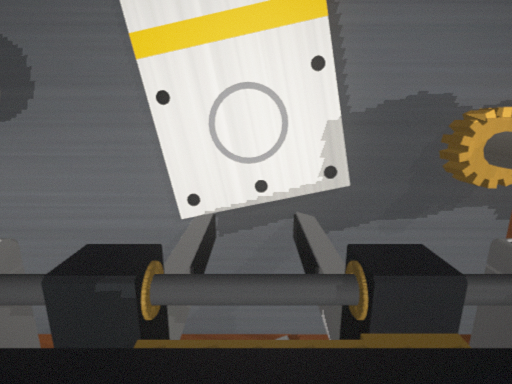

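The left finger is touching. The plate's rear edge now runs from (182,218) to (349,185), so it has turned only part of the way.

Run:
```python
from h import *
s=status.get_obs(); c=cam('wrist',s)
q=tostand(ray(c,[(182,218),(349,185),(130,33),(139,58),(324,0),(327,17)],.066)); print(q)
d=q[0]-q[1]; print('ang',np.arctan2(-d[0],d[1]), np.hypot(*d[:2]))
```

```text
[[-0.14121038  0.02845787  0.006     ]
 [-0.11933839 -0.07855717  0.006     ]
 [-0.03177817  0.05099742  0.006     ]
 [-0.04476637  0.04719484  0.006     ]
 [-0.01550195 -0.05690447  0.006     ]
 [-0.02386068 -0.05903694  0.006     ]]
ang 0.20160586836266164 0.10922729993063206
```

The single finger turned the plate from 0.28 to 0.20 rad, less than expected. I'll lift, shut the fingers and nudge the rear right corner sideways. That squares the plate with almost no forward travel.

move_arm --targets '[[[-8,0,0],[0,0,0],0.1],[[-10,0,-30],[0,0,0],0.1],[[-10,0,-50],[0,0,0],-1],[[0,30,-50],[0,0,0],-1],[[15,60,-50],[0,0,0],-1],[[30,84,-50],[0,0,0],-1],[[30,84,-50],[0,0,0],-1],[[30,84,-50],[0,0,0],-1],[[30,84,-50],[0,0,0],-1]]'

```text
time: 7.45
tool_pos: [0.6076, -0.2021, 0.1122]
ee_rot: [-3.141, -0.0, 0.286]
wrist_force: [-0.8, -0.2, -0.2]
width: 0.0005
```

Run:
```python
from h import *
s,im=snap('wrist','w3.png'); print(s['time'],tostand(s['tool_pos']),s['ee_rot'],s['width'])
```

```text
7.45 [[-0.11912515 -0.10049435  0.05223891]] [-3.14134137e+00 -1.13879476e-04  2.85825890e-01] 0.0005314057948702217
```

View pics/w3.png

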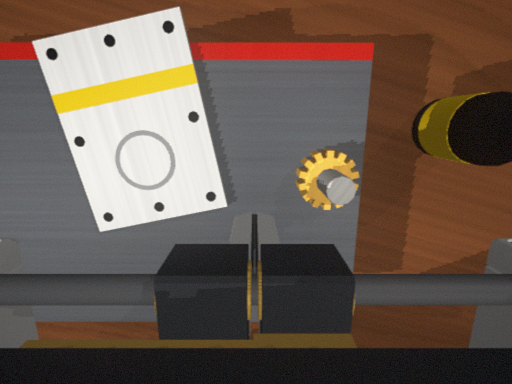

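The wrist view shows the plate's corners at (100,231), (228,207), (180,8) and (33,41). The red strip covers rows 43–60 on the top face, so its outer border is the edge. The pinion base is near (328,180).

Run:
```python
from h import *
s=status.get_obs(); c=cam('wrist',s)
q=tostand(ray(c,[(100,231),(228,207),(180,8),(33,41)],.066)); print(q, 'mid',q.mean(0))
print('red',tostand(ray(c,[(205,43),(373,43),(205,60),(373,60)],.06)))
print('pinion',tostand(ray(c,[(302,180),(328,205)],.07)))
im=cv2.cvtColor(cv2.imread('pics/w3.png'),cv2.COLOR_BGR2RGB); m=masks(im)
t=tostand(ray(c,comp(m['yel'],(125,88)),.066)); print('tape',ends(t))
```

```text
[[-0.14119103  0.02889079  0.006     ]
 [-0.12004706 -0.07989308  0.006     ]
 [ 0.02699311 -0.04921228  0.006     ]
 [ 0.00574973  0.05868954  0.006     ]] mid [-0.05712381 -0.01038126  0.006     ]
red [[ 0.00577186 -0.06501535  0.        ]
 [ 0.00567212 -0.19019998  0.        ]
 [-0.00597325 -0.06453121  0.        ]
 [-0.00607232 -0.19134327  0.        ]]
pinion [[-0.09642018 -0.13963177  0.01      ]
 [-0.1171667  -0.16155726  0.01      ]]
tape (array([-0.02818436, -0.02275807]), array([-0.02740858, -0.0258102 ]))
```

move_arm --targets '[[[0,0,25],[0,0,0],-1],[[0,0,44],[0,0,0],-1],[[0,0,49],[0,0,0],-1],[[0,0,49.5],[0,0,0],-1],[[0,-3,49.5],[0,0,0],-1],[[0,-6,49.5],[0,0,0],-1],[[0,-8,49.5],[0,0,0],-1],[[0,-10,49.5],[0,0,0],-1],[[0,-12,49.5],[0,0,0],-1],[[0,-14,49.5],[0,0,0],-1],[[-1,-16,49.5],[0,0,0],-1],[[-2,-18,49.5],[0,0,0],-1],[[-3,-20,49.5],[0,0,0],-1],[[-4,-22,49.5],[0,0,0],-1],[[-4,-24,49.5],[0,0,0],-1],[[-4,-24,49.5],[0,0,0],-1]]'

```text
time: 9.5
tool_pos: [0.5974, -0.181, 0.0626]
ee_rot: [3.142, 0.0, 0.285]
wrist_force: [-1.2, -1.5, 0.9]
width: 0.0006
```

```bash
cat >> h.py <<'E'
EM=EM+RS@np.array([.0057,0,0])
E
python3 - <<'E'
from h import *
s,im=snap('wrist','w4.png'); print(s['time'],tostand(s['tool_pos']),s['ee_rot'],s['wrist_force'])
E
```

```text
9.5 [[-0.12873578 -0.07736651  0.00255997]] [3.14150166e+00 4.51569049e-04 2.85253751e-01] [-1.21517877 -1.46101085  0.90136864]
```

View pics/w4.png

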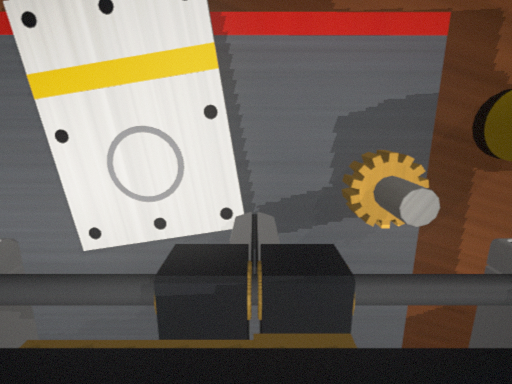

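Run:
```python
from h import *
s=status.get_obs(); c=cam('wrist',s)
q=tostand(ray(c,[(84,250),(244,228),(217,43),(219,68),(28,74),(37,98)],.066)); print(q)
d=q[0]-q[1]; print('ang',np.arctan2(-d[0],d[1]))
```

```text
[[-0.14436889  0.03580672  0.006     ]
 [-0.12880943 -0.07175523  0.006     ]
 [-0.01735232 -0.05756517  0.006     ]
 [-0.03055412 -0.0582948   0.006     ]
 [-0.03363209  0.05253865  0.006     ]
 [-0.04692171  0.0497252   0.006     ]]
ang 0.1436592908953436
```

move_arm --targets '[[[0,-2,0],[0,0,0],-1],[[0,-4,0],[0,0,0],-1],[[-1,-6,0],[0,0,0],-1],[[-1,-8,0],[0,0,0],-1],[[-2,-10,0],[0,0,0],-1],[[-2,-12,0],[0,0,0],-1],[[-3,-14,0],[0,0,0],-1],[[-3,-16,0],[0,0,0],-1],[[-4,-18,0],[0,0,0],-1],[[-4,-20,0],[0,0,0],-1],[[-4,-21,0],[0,0,0],-1],[[-4,-21,0],[0,0,0],-1],[[-4,-14,0],[0,0,0],-1],[[-4,-10,-25],[0,0,0],-1],[[-4,-10,-50],[0,0,0],-1],[[-20,-20,-50],[0,0,0],0.4],[[-45,-30,-50],[0,0,0],0.4],[[-45,-60,-50],[0,0,0],0.4],[[-45,-70,-50],[0,0,0],0.4],[[-45,-70,-50],[0,0,0],0.4]]'

```text
time: 12.05
tool_pos: [0.535, -0.1261, 0.1124]
ee_rot: [-3.142, -0.0, 0.286]
wrist_force: [0.2, 0.1, 0.3]
width: 0.0465
```

Run:
```python
from h import *
s,im=snap('wrist','w5.png'); print(s['time'],s['tool_pos'],tostand(s['tool_pos']),s['ee_rot'],s['width'])
```

```text
12.05 [ 0.53498783 -0.12606461  0.1123922 ] [[-0.17309195 -0.00706654  0.0523922 ]] [-3.14153256e+00 -2.52724619e-04  2.86400573e-01] 0.04647030045739439
```

View pics/w5.png

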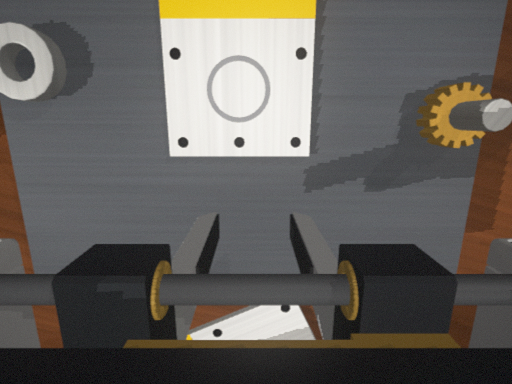

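The plate is now square to the stand: its rear edge is level at row 157, columns 170–310, with the fingers well behind it.

Run:
```python
from h import *
s=status.get_obs(); c=cam('wrist',s)
print(tostand(ray(c,[(170,157),(310,157),(161,18),(316,18)],.066)),tostand(s['tool_pos']))
```

```text
[[-0.13256956  0.05817155  0.006     ]
 [-0.13266188 -0.05306917  0.006     ]
 [-0.03336401  0.05762261  0.006     ]
 [-0.03345087 -0.05285066  0.006     ]] [[-0.17306936 -0.0076286   0.05239884]]
```

move_arm --targets '[[[0,-10,20],[0,0,0],0.4],[[0,-10,40],[0,0,0],0.4],[[0,-10,48],[0,0,0],0.4],[[5,-10,49.5],[0,0,0],0.4],[[13,-10,49.5],[0,0,0],0.4],[[20,-10,49.5],[0,0,0],0.4],[[25,-10,49.5],[0,0,0],0.4],[[29,-10,49.5],[0,0,0],0.4],[[32,-10,49.5],[0,0,0],0.4],[[35,-10,49.5],[0,0,0],0.4],[[38,-10,49.5],[0,0,0],0.4],[[41,-10,49.5],[0,0,0],0.4],[[44,-10,49.5],[0,0,0],0.4],[[47,-10,49.5],[0,0,0],0.4],[[50,-10,49.5],[0,0,0],0.4],[[52,-10,49.5],[0,0,0],0.4],[[54,-10,49.5],[0,0,0],0.4],[[55,-10,49.5],[0,0,0],0.4],[[55,-10,49.5],[0,0,0],0.4]]'

```text
time: 14.48
tool_pos: [0.5849, -0.1013, 0.063]
ee_rot: [-3.142, -0.0, 0.285]
wrist_force: [-1.9, -0.7, 1.0]
width: 0.0659
```

Run:
```python
from h import *
s,im=snap('wrist','w6.png'); print(s['time'],s['tool_pos'],tostand(s['tool_pos']),s['width'],s['wrist_force'])
```

```text
14.475 [ 0.58488747 -0.10129428  0.06298843] [[-0.11823348  0.00263356  0.00298843]] 0.0659040215402228 [-1.8502538  -0.65191531  1.01236954]
```

View pics/w6.png

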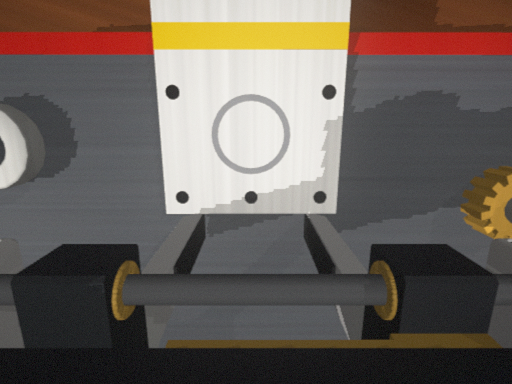

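Tape rows are 22–49 at columns 152–350, and the red strip covers rows 32–54 on both sides. Next I measure the remaining gap.

```bash
cat > g.py <<'E'
from h import *
import sys
def gap(f,s):
    im=cv2.cvtColor(cv2.imread('pics/'+f),cv2.COLOR_BGR2RGB); c=cam('wrist',s); m=masks(im)
    y=comp(m['yel'],(250,35)); print('tape bbox',y.min(0),y.max(0))
    lo,hi=y[:,0].min()+6,y[:,0].max()-6
    for nm,col,X in (('L',(60,y[:,0].min()-8),(lo,lo+30)),('R',(y[:,0].max()+8,450),(hi-30,hi))):
        e=[np.where(m['red'][:120,k])[0] for k in range(*col)]
        red=[(col[0]+i,v.min()-.5) for i,v in enumerate(e) if len(v)>3]; redi=[(col[0]+i,v.max()+.5) for i,v in enumerate(e) if len(v)>3]
        t0=[(k,y[y[:,0]==k,1].min()-.5) for k in range(*X)]; t1=[(k,y[y[:,0]==k,1].max()+.5) for k in range(*X)]
        r,ri=[np.median(tostand(ray(c,v,.06))[:,0])*1e3 for v in (red,redi)]; a,b=[np.median(tostand(ray(c,v,.066))[:,0])*1e3 for v in (t0,t1)]
        print(nm,'edge %.1f inner %.1f tape front %.1f back %.1f -> mid-edge %.1f mm'%(r,ri,a,b,(a+b)/2-r))
E
python3 - <<'E'
from g import *
gap('w6.png',status.get_obs())
E
```

```text
Traceback (most recent call last):
  File "g.py", line 5, in gap
    y=comp(m['yel'],(250,35)); print('tape bbox',y.min(0),y.max(0))
  File "h.py", line 20, in comp
    k=1+np.argmin(np.where(st[1:,4]>8,np.hypot(*(c[1:]-near).T),1e9)); ys,xs=np.where(l==k); return np.c_[xs,ys]
        ~~~~~~~~~^^^^^^^^^^^^^^^^^^^^^^^^^^^^^^^^^^^^^^^^^^^^^^^^^^^^
ValueError: attempt to get argmin of an empty sequence
```

```bash
sed -i 's/(abs(H-30)<5)/(abs(H-26)<9)/' h.py
python3 - <<'E'
from g import *
gap('w6.png',status.get_obs())
E
```

```text
tape bbox [151  22] [349  48]
L edge 0.9 inner -10.9 tape front 4.2 back -9.6 -> mid-edge -3.6 mm
R edge 0.6 inner -11.2 tape front 3.6 back -9.7 -> mid-edge -3.7 mm
```

Both ends are 3.6 mm short of the edge. One more 3.5 mm push, then retreat and lift.

move_arm --targets '[[[1.5,0,0],[0,0,0],0.4],[[3,0,0],[0,0,0],0.4],[[3.5,0,0],[0,0,0],0.4],[[3.5,0,0],[0,0,0],0.4],[[3.5,0,0],[0,0,0],0.4],[[0,0,0],[0,0,0],0.4],[[-8,0,0],[0,0,0],0.4],[[-8,0,0],[0,0,0],0.4]]'

```text
time: 15.52
tool_pos: [0.5766, -0.1037, 0.0629]
ee_rot: [-3.141, -0.0, 0.285]
wrist_force: [0.1, 0.9, 0.3]
width: 0.0656
```

move_arm --targets '[[[0,0,-25],[0,0,0],0.4],[[0,0,-50],[0,0,0],0.4],[[0,0,-70],[0,0,0],0.4],[[20,0,-80],[0,0,0],0.4],[[20,0,-80],[0,0,0],0.4],[[20,0,-80],[0,0,0],0.4]]'

```text
time: 16.27
tool_pos: [0.5955, -0.0979, 0.1421]
ee_rot: [-3.141, 0.001, 0.285]
wrist_force: [-0.1, -0.1, -0.5]
width: 0.0657
```

Run:
```python
from g import *
s,im=snap('wrist','w7.png'); print(s['time'],s['tool_pos']); _,t=snap('top','top1.png'); snap('scene','scene1.png')
cv2.imwrite('pics/c.png',np.hstack([cv2.resize(cv2.imread('pics/'+f),(400,300)) for f in ('w7.png','scene1.png')]))
m=masks(im);y=np.argwhere(m['yel'][:,200:300]);print(y.min(0),y.max(0))
gap('w7.png',s)
```

```text
16.275 [ 0.59547541 -0.09794866  0.14207387]
[65  0] [80 99]
tape bbox [185  65] [318  80]
L edge 0.8 inner -10.6 tape front 6.8 back -5.7 -> mid-edge -0.3 mm
R edge 0.5 inner -10.9 tape front 6.7 back -5.8 -> mid-edge -0.0 mm
```

View pics/c.png

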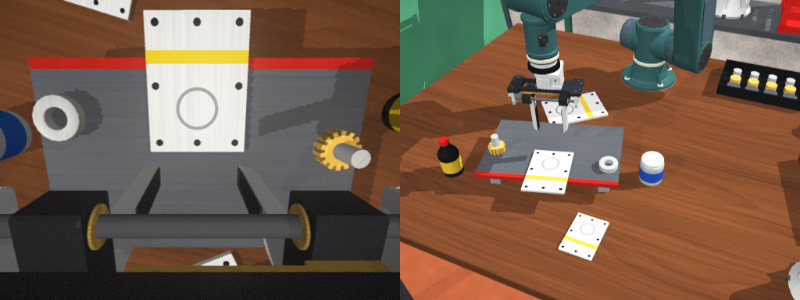

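The tape lies over the red edge on both sides, the plate is flat, and the fingers are clear. The other parts look unmoved.

```bash
python3 -c "
from h import *
order.close_job()"
```

```text
the job is handed in; nothing more can be done
```

I pushed the plate out over the red edge, squared it up and handed the job in at about 16 s of the 42 s allowed; the system reported no verdict.

**What I did:**
- The first push from behind turned the plate less than I expected, from 0.28 to 0.20 rad.
- I then nudged the rear right corner sideways with the fingers shut, which brought the plate square to the stand.
- I finished with a straight two-finger push, re-measured, pushed the last 3.5 mm and backed off.

**Last checks:**
- **Tape:** its middle line was 0.3 mm short of the edge at the left end and level with it at the right (tolerance ±7 mm). The camera calibration is only good to about 2 mm.
- **Plate:** it looked flat and square in the last pictures.
- **Other parts:** bearing, pinion, bottle and can looked unmoved, but I judged this by eye and did not measure them again at the end.
- **Gripper:** it was clear of everything, with wrist force near zero.

**Disagreements:**
- My first fix of the red edge was about 6 mm too far in, because it used the middle of the 12 mm red strip. I corrected it to the outer border, which fits the stand's 240 mm depth to within 1 mm.
- An early automatic tape reading was wrong because of its colour threshold. I did not use it.

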